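# Close a lever-lid tin in the treadle lid press

### The job

Close the tin with the orange band, whose lid is only resting in its mouth and stands proud, with the blue lid press: set the tin upright in the round nest of the open slide drawer, push the drawer home until it clicks in under the ram, then press the pedal below it right down to its stop and let it come up again. Keep the tin upright all the time, leave the tin closed and standing in its nest in the shut drawer, do not push the lid down yourself, and leave the green-banded tin (already closed) and the two bottles where they are.

Things in the scene. Friction and masses are not known exactly. Their poses are not given: they have to be found in the camera images.
- tin: The tin to close: round aluminium lever-lid tin with an orange band, diameter 56 mm, 45 mm high to its rim, 0.24 kg. Origin at the centre of its underside, z up its axis. Its bare lid (diameter 48 mm, narrower than the mouth rim) stands 5 mm above the rim, so the whole is 50 mm high. The side wall can be gripped below the rim.
- tin_lid (a joint): How far the lid of the orange tin has been pressed in, m: 0 = resting, 5 mm proud of the rim; 0.006 = fully seated, 1 mm below the rim. Tight fit: it takes about 9 N straight down and stays where it is left.
- press: The blue lid press, fixed on a grey base plate 345 x 200 x 10 mm. Origin on the table; local x = -0.175 is the base's front edge, 0.17 its rear. Its -x (front) points roughly to the robot; drawer and pedal come out that way. Ram at local (0.04, 0). The head overhangs forward to x = 0.01, 148 to 250 mm high; the cheeks (y = +-0.064, 12 mm thick) run from x = -0.04 to 0.15, 100 mm high.
- nest (a point): Centre of the floor of the round nest (diameter 62 mm, 5 mm deep) in the aluminium slide drawer; moves with the drawer; 77 mm above the table. The tin stands on it. The drawer plate round it is flat, 106 mm wide, its top 82 mm above the table. Axes as those of the press.
- drawer_front (a point): Centre of the drawer's front at its steel lip (80 mm long rounded bar, 14 mm thick, along y), on the face that looks to the robot, 100 mm above the table; the blue front panel is 124 mm wide and reaches from 64 to 110 mm height. Push here along the press's +x. It lies 106 mm in front of the nest. Axes as those of the press.
- drawer (a joint): Drawer opening, m: 0 = home at its stop under the ram, up to 0.135 = open toward the robot. A sprung ball catch must be pushed over in the last 13 mm (about 10 N); past 6 mm it draws the drawer home.
- pedal (a joint): Pedal angle, rad: 0 = up at rest, 0.15 = down on its stop. Sprung: comes back up when released. It drives the ram through a rod and rocker; the ram moves down 22 mm in all and seats the lid only at the very end of the stroke.
- shut_tin: A second tin of the same size (56 x 45 mm) with a green band, already closed; leave it. Origin at the centre of its underside.
- resin_bottle: Amber bottle with red cap, diameter 52 mm, 105 mm high; leave it. Origin at the centre of its underside.
- ethanol_bottle: White bottle with blue cap, diameter 58 mm, 130 mm high; leave it. Origin at the centre of its underside.
- pedal_pad (a point): Centre of the top of the pedal's black ribbed pad (74 x 94 mm, sloping up 5 degrees toward the robot), 56 mm above the table at rest, 28 mm when down on its stop. While the drawer is open it lies over the pad. Pressing here takes about 5 N, rising to some 15 N as the lid goes in.
Not all that is in view belongs to the job. What is shaped like the tin but turquoise is not meant.

How it is judged (in metres and radians):
On the way, in this order (a step that is already met when the one before it is completed fails the run):
1. the orange tin stands upright in the nest of the open drawer, its lid still proud (horizontal distance between tin and nest below 0.0055 m and z of tin in the frame of nest between -0.003 and 0.0025 m and angle between tin's own z axis and vertical below 0.05 rad and value of joint drawer above 0.05 m and value of joint tin_lid below 0.002 m), for 0.2 s.
2. the drawer is home past its catch with the tin in its nest, lid still proud (horizontal distance between tin and nest below 0.0055 m and z of tin in the frame of nest between -0.003 and 0.0025 m and angle between tin's own z axis and vertical below 0.05 rad and value of joint drawer below 0.003 m and value of joint tin_lid below 0.002 m), for 0.2 s.
3. the pedal is down on its stop with the drawer home (value of joint pedal above 0.144 rad and value of joint drawer below 0.003 m), for 0.1 s.
At the end, for the whole second after the job is handed in: The orange tin stands upright in the nest (within 5.5 mm of its centre, tilted under 0.05 rad) with its lid pressed in at least 5 of 6 mm; the drawer is home (under 3 mm open); the pedal is up again (under 0.02 rad); the tin is at rest (horizontal distance between tin and nest below 0.0055 m and z of tin in the frame of nest between -0.003 and 0.0025 m and angle between tin's own z axis and vertical below 0.05 rad and value of joint drawer below 0.003 m and value of joint tin_lid above 0.005 m and value of joint pedal below 0.02 rad and linear speed of tin below 0.02 m/s); the robot touches nothing.
It fails at once if the orange tin is tipped more than 0.6 rad (angle between tin's own z axis and vertical above 0.6 rad).
It fails at once if the green tin or a bottle is shifted more than 30 mm or tipped over (distance of any of shut_tin, resin_bottle, ethanol_bottle from where it was at the start of the episode above 0.03 m or angle between any of shut_tin, resin_bottle, ethanol_bottle's own z axis and vertical above 0.5 rad).
It also fails if it takes over 56 s, if anything falls off the work surface, if the arm or the gripper's body presses on something with over 40 N, if the wrist force passes 120 N, or if a joint passes its speed limit or range.

### The arm

A 7-joint arm with a two-finger parallel gripper is mounted at the origin on a cart in front of the work surface, level with it; the furniture and walls round the work are solid. World frame = base frame: x ahead of the robot, y to its left, z up, the work surface at z = 0. Lengths are in mm, angles in rad, forces in N, time in s.
With the tool pointing down it reaches from about 425 to 875 mm from the base axis. Payload 4.7 kg.
Tool frame: the origin (TCP) lies on the centre line of the jaws, within the pads' length; the fingertips stand 19 mm ahead of it and the grasp point (between the pads) is the TCP; y points along the fingers, x is the direction in which the jaws open and shut, and the axes are right-handed (so a half turn about y gives the same grasp; the last joint's range is limited). The gripper opens to 87 mm and grips with 3 to 60 N. Pads are 19 mm wide; open, the fingers measure 117 mm over their backs; the gripper's body (75 mm by 190 mm) begins 51 mm behind the grasp point.
Start: joints at [1.332, 0.321, -0.07, 1.45, 0.023, 1.371, -0.057], TCP at [162.554, -629.365, 241.587] pointing down, gripper open.
Joint ranges: [-2.86, 2.86], [-0.3, 2.09], [-1.38, 1.24], [0.06, 2.45], [-1.56, 4.7], [0.09, 2.05], [-2.69, 2.69]. Speed limits (rad/s): [2.57, 2.57, 3.14, 3.14, 3.14, 3.14, 3.14].

### API

Orientations are given as a unit quaternion [x, y, z, w].
In Python, from cell import * gives the robot as it stands. The module is installed in compiled form; this text tells all that it offers.
- The arm moves only by the shell command python3 -m pendant 'ROWS' [OPENING]. ROWS is a JSON object of lists of equal length, an entry for each row: "xyz": the shift along the tool's x, y, z in cm, a list of three; "rot": the turn, a rotation vector about the tool's x, y, z in rad, a list of three. A call has 1 to 10 rows; each row is the pose to reach, as a shift and turn from the pose commanded when the call began, along the tool's axes at that moment; what a row does not reach only later rows make up. A row lasts 1/12 s, in which the tool goes at most 41.7 mm and 7.16 degrees, less where a joint would pass 70% of its speed; a pose out of reach is approached as far as the arm can. A call with a gripper value outside its range is refused whole. OPENING is the gripper's target within -1 to 1 (fully open at 1, half-way at 0, shut at -1), set as the call begins (- or left out, the last holds). The fingers move at their own pace and stop on an object; the grip force is fixed at half the most. Time passes only in rows, so rows that repeat a pose let the fingers close. It gives the time, the measured TCP pose, the force and the opening at its end, in the units of the state.
- sense(): the state, without advancing time (a new reading comes with each control period).
- get_image(name): name is "scene" or "top" or "wrist"; returns (picture, depth): 420x560x3 uint8, blue, green, red; 420x560 float32, mm along the optical axis (not along the pixel's ray), 0 where there is no reading.
- get_calibration(name): a dict with "camera_matrix" (3x3 intrinsics, pixels), "dist" ([k1, k2, p1, p2, k3] as OpenCV has them; the pictures are not rectified), "world_from_camera" (4x4, takes a point from camera to world coordinates); the wrist camera has in their place "T_tool_cam" (4x4, takes a point from camera to tool coordinates, whose origin is the TCP and whose axes are the tool frame's). Camera axes: x right, y down, z forward; pixel columns grow to the right and rows downward; lengths in mm; the calibration is good to about 2 mm. A picture is of the moment at which its call begins: read the wrist's pose just before it. get_calibration takes no time and is no camera call.
- hand_in(): hands the job in, once; it reports no verdict.
The state is a dict: "time_s": time; "joints": joint angles; "joint_vel": joint speeds; "effort": joint torques, N m; "eef_pos": TCP position; "tool_rot": TCP orientation; "force": force on the tool from outside, world axes, zero at the start; "ft_torque": the same for the moment, N m; "grip_width": opening from 0.0 (shut) to 1.0 (fully open).
Only numpy, scipy, OpenCV 4.12 (cv2) and the standard library are available. Lean on these libraries where they do the work, as an engineer would, in place of code of your own. Each camera call takes 0.05 s, during which the arm holds its last target. There are 200 camera calls.

## Working session

There is one attempt and no reset: what is moved stays moved. The work goes in short steps, Python scripts to look and compute and a shell command to move; the robot and the scene stay as the last step left them, time stands still between calls to the robot, and variables do not carry over. Pictures are saved under pics/ and viewed, about 8 in all and at most 12, crops included, and the job is handed in when it is done.

```bash
mkdir -p pics; cat > h.py <<'E'
from cell import *
import numpy as np, cv2
from scipy.spatial.transform import Rotation as R
def tool():
    s=sense(); T=np.eye(4); T[:3,:3]=R.from_quat(s["tool_rot"]).as_matrix(); T[:3,3]=s["eef_pos"]; return T
def wfc(n,T=None):
    c=get_calibration(n)
    return c["world_from_camera"] if n!="wrist" else (tool() if T is None else T)@np.array(c["T_tool_cam"])
def ray(n,uv,W):
    c=get_calibration(n)
    p=cv2.undistortPoints(np.array(uv,float).reshape(-1,1,2),np.array(c["camera_matrix"]),np.array(c["dist"])).reshape(-1,2)
    W=np.array(W); d=np.c_[p,np.ones(len(p))]@W[:3,:3].T
    return W[:3,3],d
def onz(n,uv,z,W):
    o,d=ray(n,uv,W); return o+d*((z-o[2])/d[:,2])[:,None]
def depthpt(n,uv,dep,W):
    o,d=ray(n,uv,W); return np.array([o+dd*np.median(dep[int(v)-1:int(v)+2,int(u)-1:int(u)+2]) for (u,v),dd in zip(np.array(uv),d)])
def proj(n,P,W):
    c=get_calibration(n); Wi=np.linalg.inv(np.array(W))
    return cv2.projectPoints(np.array(P,float).reshape(-1,3),cv2.Rodrigues(Wi[:3,:3])[0],Wi[:3,3],np.array(c["camera_matrix"]),np.array(c["dist"]))[0].reshape(-1,2)
E
python3 - <<'E'
from h import *
s=sense();print(s)
print(tool().round(3))
for n in("scene","top"):
    im,d=get_image(n);cv2.imwrite(f"pics/{n}0.png",im);np.save(f"{n}0.npy",d);print(n,np.array(wfc(n)).round(2).tolist())
E
```

```text
{'time_s': 0.0, 'joints': array([ 1.33208514,  0.32187304, -0.07006665,  1.45167036,  0.02261557,
        1.37079046, -0.05689803]), 'joint_vel': array([-1.07140648e-03,  4.26121981e-04, -9.64145822e-04,  9.65092703e-04,
       -5.10977355e-05, -1.03573948e-05, -7.02264075e-04]), 'effort': array([-7.81028521e-04, -4.91299438e+01, -4.04430740e-01, -3.12535250e+01,
       -6.39495696e-02,  4.35906218e-02,  1.52130874e-04]), 'eef_pos': array([ 162.39127746, -628.8569946 ,  240.43117126]), 'tool_rot': array([-0.55865973,  0.43354166, -0.43239986,  0.55943837]), 'force': array([-0.36133558, -0.55564386, -0.42323615]), 'ft_torque': array([ 0.01732928, -0.0362865 ,  0.02438199]), 'grip_width': 1.0024104052200682}
[[ 2.50000e-01 -1.00000e-03  9.68000e-01  1.62391e+02]
 [-9.68000e-01  2.00000e-03  2.50000e-01 -6.28857e+02]
 [-2.00000e-03 -1.00000e+00 -0.00000e+00  2.40431e+02]
 [ 0.00000e+00  0.00000e+00  0.00000e+00  1.00000e+00]]
scene [[-0.72, -0.54, 0.43, 87.99], [-0.69, 0.57, -0.45, 597.45], [-0.0, -0.62, -0.78, 964.22], [0.0, 0.0, 0.0, 1.0]]
top [[-0.01, -1.0, 0.05, 516.92], [-1.0, 0.01, -0.02, 97.43], [0.02, -0.05, -1.0, 1147.82], [0.0, 0.0, 0.0, 1.0]]
```

View pics/scene0.png

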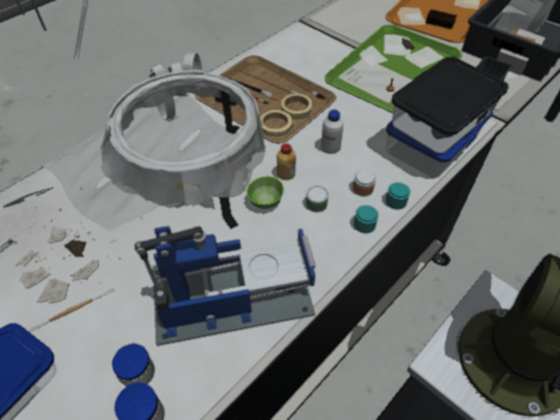

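View pics/top0.png

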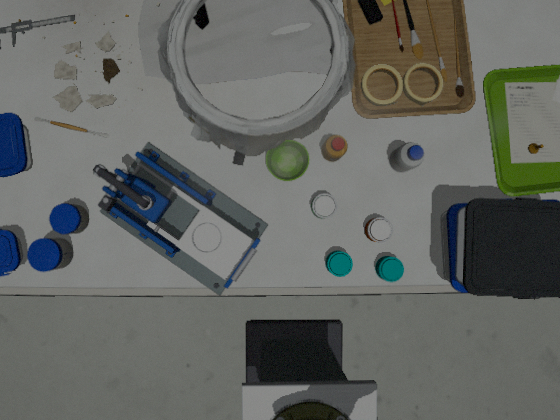

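The scene image shows the orange-banded tin at (365,182) and, in the top view, at (378,229). Things it could be mistaken for, in top-view pixels:
- green tin (323,205)
- turquoise tins (340,263) and (390,268)
- blue lids (45,254) and (66,218)

I choose (378,229) and will check it in a crop. The press drawer is open, with its nest at top (207,237) and its lip at about (245,262).

```bash
python3 - <<'E'
from h import *
t=cv2.imread("pics/top0.png");s=cv2.imread("pics/scene0.png")
a=cv2.resize(t[185:300,90:280],None,fx=4,fy=4,interpolation=cv2.INTER_CUBIC)[:, :760]
cv2.imwrite("pics/c1.png",a)
b=np.hstack([cv2.resize(t[185:285,305:405],(400,400),interpolation=cv2.INTER_CUBIC),cv2.resize(s[155:235,300:380],(400,400),interpolation=cv2.INTER_CUBIC)])
cv2.imwrite("pics/c2.png",b)
W=wfc("top");d=np.load("top0.npy")
for nm,uv in dict(orange=(378,229),green=(323,205),nest=(207,237),lip=(245,262),amber=(336,146),white=(410,154),turq1=(340,263),turq2=(390,268)).items(): print(nm,depthpt("top",[uv],d,W).round(1))
E
```

```text
orange [[ 511.8 -152.6   51. ]]
green [[567.1 -29.5  43. ]]
nest [[497.1 228.5  77.6]]
lip [[444.8 144.3 113.3]]
amber [[691.1 -51.9 106.3]]
white [[ 670.4 -206.6  128.9]]
turq1 [[436.4 -65.5  50.7]]
turq2 [[ 423.7 -178.8   50.6]]
```

View pics/c1.png

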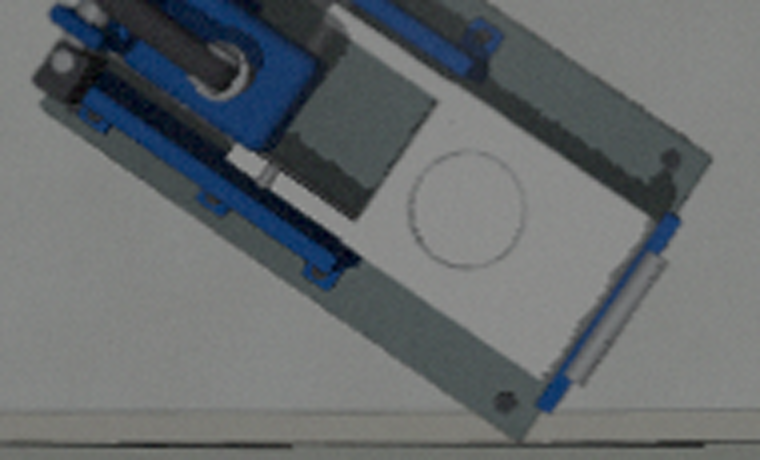

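View pics/c2.png

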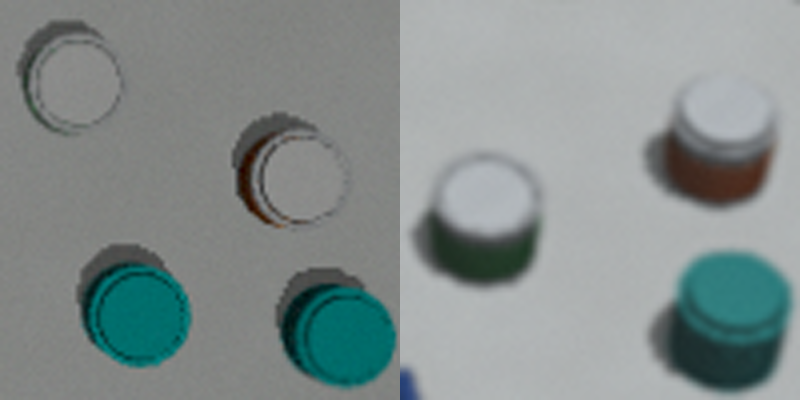

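The crops confirm the choice: the orange-banded tin has its bare lid standing proud, with the lid centre at about top (380.5,229.8). The green tin is flush and the turquoise ones are distractors. The nest circle is centred at top (206.8,237.2).

```bash
python3 - <<'E'
from h import *
W=wfc("top");d=np.load("top0.npy")
t=cv2.imread("pics/top0.png")
c=lambda x,y:(90+(x-1.5)/4,185+(y-1.5)/4)
P=lambda uv,z:onz("top",[uv],z,W)[0]
print("tin lid z50",P((380.3,229.5),50).round(1)," green",P((324.3,205.8),45).round(1))
n=P(c(467,209),82);print("nest",n.round(1))
f=[P(c(712,158),10),P(c(520,440),10)];print("base front",np.round(f,1),np.linalg.norm(f[0]-f[1]))
f2=[P(c(672,226),110),P(c(547,402),110)];print("panel",np.round(f2,1),np.linalg.norm(f2[0]-f2[1]))
r=[P(c(662,258),107),P(c(582,384),107)];print("lip",np.round(r,1))
for q in(f,f2,r):
    e=(q[1]-q[0])[:2]; e/=np.linalg.norm(e); print("press +x yaw",np.degrees(np.arctan2(*( (e[0],-e[1]) if 0 else (e[0],-e[1])))), "e",e)
# base side edge left: 
g=[P(c(42,105),10),P(c(520,440),10)];e=(g[0]-g[1])[:2];print("side len",np.linalg.norm(e),"yaw",np.degrees(np.arctan2(e[1],e[0])))
# nest circle rim by the scene view
Ws=wfc("scene");print("scene nest",onz("scene",[(263.5,264.5)],82,Ws),"scene tin proj",proj("scene",[[512,-155,50]],Ws), onz("scene",[(364.7,176.5)],50,Ws))
# tin fit: orange mask in top
E
```

```text
tin lid z50 [ 510.6 -158.    50. ]  green [565.1 -32.2  45. ]
nest [497.4 229.3  82. ]
base front [[524.9  96.1  10. ]
 [362.6 208.   10. ]] 197.1108243015522
panel [[488.4 117.5 110. ]
 [396.1 183.9 110. ]] 113.69088876373246
lip [[471.4 123.  107. ]
 [405.1 165.6 107. ]]
press +x yaw -124.59021175818307 e [-0.82323337  0.56770311]
press +x yaw -125.727596623146 e [-0.81180237  0.58393229]
press +x yaw -122.7609662863988 e [-0.84093546  0.54113543]
side len 341.5201774977371 yaw 55.165353728224765
scene nest [[497.24169061 227.4655711   82.        ]] scene tin proj [[363.92686992 176.52092982]] [[ 510.58948121 -156.43664717   50.        ]]
```

```bash
python3 - <<'E'
from h import *
W=wfc("top");d=np.load("top0.npy")
uv=[(u,v) for v in range(190,310,8) for u in range(400,556,8)]
p=depthpt("top",uv,d,W);print("max z right area",p[p[:,2].argmax()].round(0))
T=tool()
def go(xyz): print((T[:3,:3].T@(np.array(xyz)-T[:3,3])/10).round(2))
go([510.6,-157,240])
E
```

```text
max z right area [ 492. -346.  189.]
[-36.98   0.12  45.52]
```

```bash
python3 -m pendant '{"xyz":[[-3.1,-3,3.8],[-6.2,-3,7.6],[-9.3,-3,11.4],[-11.8,-3,14.5],[-14.2,-3,17.5],[-16.7,-3,20.5],[-19,-3,23.4],[-21.3,-3,26.2],[-23.7,-3,29.2],[-26,-3,32]],"rot":[[0,0,0],[0,-0.1,0],[0,-0.2,0],[0,-0.3,0],[0,-0.4,0],[0,-0.5,0],[0,-0.6,0],[0,-0.71,0],[0,-0.71,0],[0,-0.71,0]]}' 1
python3 - <<'E'
from h import *
T=tool();print(T.round(3))
print((T[:3,:3].T@(np.array([510.6,-157,200])-T[:3,3])/10).round(2))
E
```

```text
time_s: 0.93
eef_pos: [406.7, -297.4, 271.3]
tool_rot: [0.675, -0.212, 0.212, -0.675]
force: [1.4, -0.6, 0.4]
grip_width: 0.997
[[   0.821   -0.       0.571  406.658]
 [  -0.571   -0.       0.821 -297.397]
 [  -0.      -1.      -0.     271.337]
 [   0.       0.       0.       1.   ]]
[ 0.52  7.13 17.46]
```

```bash
python3 -m pendant '{"xyz":[[0.1,0,4],[0.2,1,8],[0.3,3,12],[0.5,5,15.5],[0.5,7,17.5],[0.5,7.1,17.5],[0.5,7.1,17.5]],"rot":[[0,0,0],[0,0,0],[0,0,0],[0,0,0],[0,0,0],[0,0,0],[0,0,0]]}' 1
python3 - <<'E'
from h import *
T=tool();print(T[:3,3].round(1));W=wfc("wrist",T)
im,d=get_image("wrist");cv2.imwrite("pics/w1.png",im);np.save("w1.npy",d)
print(proj("wrist",[[510.6,-157,50],[510.6,-157,0]],W).round(), np.array(W).round(2).tolist())
E
```

```text
time_s: 1.52
eef_pos: [509.5, -156.8, 198.8]
tool_rot: [-0.675, 0.212, -0.209, 0.675]
force: [0.1, -0.8, -0.3]
grip_width: 1.005
[ 509.5 -156.8  198.8]
[[282. 197.]
 [282. 184.]] [[0.82, -0.54, -0.18, 557.86], [-0.57, -0.78, -0.25, -86.53], [-0.0, 0.31, -0.95, 341.55], [0.0, 0.0, 0.0, 1.0]]
```

View pics/w1.png

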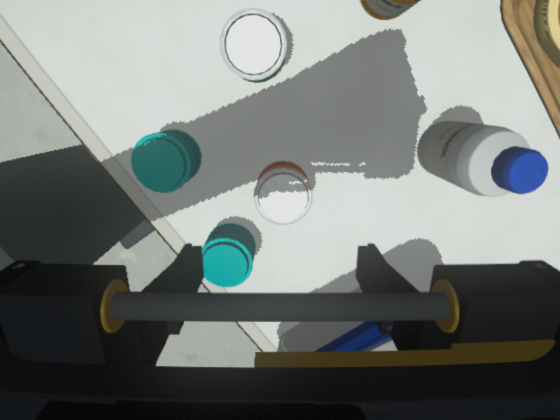

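The wrist view shows the orange tin at about (283,194), between the open fingers. Turquoise tin 2 is at (228,257), behind the left finger with room to spare.

```bash
python3 - <<'E'
from h import *
T=tool();W=wfc("wrist",T);im=cv2.imread("pics/w1.png")
p=onz("wrist",[(283.5,194)],45,W)[0];
e=onz("wrist",[(255,194),(312,194)],45,W);print(p.round(1),"dia",np.linalg.norm(e[0]-e[1]))
d=np.load("w1.npy");pp=depthpt("wrist",[(283,200)],d,W);print(pp)
for q in (p,[510.6,-157,0]):
    print((T[:3,:3].T@(np.array([q[0],q[1],29])-T[:3,3])/10).round(2))
E
```

```text
[ 513. -159.   45.] dia 54.97895582218801
[[ 510.20547755 -162.15167346   51.1079485 ]]
[ 0.33 17.09  0.19]
[1.000e-02 1.709e+01 2.100e-01]
```

```bash
python3 -m pendant '{"xyz":[[0.2,3.5,0.2],[0.2,7,0.2],[0.2,10.5,0.2],[0.2,13,0.2],[0.2,15,0.2],[0.2,16.3,0.2],[0.2,17,0.2],[0.2,17,0.2],[0.2,17,0.2]],"rot":[[0,0,0],[0,0,0],[0,0,0],[0,0,0],[0,0,0],[0,0,0],[0,0,0],[0,0,0],[0,0,0]]}' 1
python3 -m pendant '{"xyz":[[0,0,0],[0,0,0],[0,0,0],[0,0,0],[0,0,0],[0,0,0],[0,0,0],[0,0,0]],"rot":[[0,0,0],[0,0,0],[0,0,0],[0,0,0],[0,0,0],[0,0,0],[0,0,0],[0,0,0]]}' -1
```

```text
time_s: 2.32
eef_pos: [513.6, -159.0, 31.6]
tool_rot: [0.675, -0.211, 0.213, -0.674]
force: [0.0, -0.0, -0.7]
grip_width: 1.002
time_s: 2.98
eef_pos: [512.8, -158.0, 30.7]
tool_rot: [0.675, -0.212, 0.212, -0.675]
force: [-0.6, 0.8, 2.4]
grip_width: 0.633
```

```bash
python3 -m pendant '{"xyz":[[0,-0.5,0],[0,-1.5,0],[0,-4,0],[0,-7,0],[0,-10,0],[0,-13,0],[0,-16,0],[0,-17,0],[0,-17,0],[0,-17,0]],"rot":[[0,0,0],[0,0,0],[0,0,0],[0,0,0],[0,0,0],[0,0,0],[0,0,0],[0,0,0],[0,0,0],[0,0,0]]}'
python3 - <<'E'
from h import *
T=tool();print(T.round(4))
im,d=get_image("wrist");cv2.imwrite("pics/w2.png",im)
im2,_=get_image("top");cv2.imwrite("pics/t2.png",im2)
print(proj("wrist",[(T@[0,-14.5,0,1])[:3],(T@[0,-14.5,28,1])[:3],(T@[0,-14.5,-28,1])[:3]],wfc("wrist",T)).round(1))
print((T[:3,:3].T@(np.array([497.3,228.6,200])-T[:3,3])/10).round(2))
E
```

```text
time_s: 3.82
eef_pos: [512.5, -158.0, 199.9]
tool_rot: [0.675, -0.212, 0.212, -0.675]
force: [0.2, -0.6, -3.7]
grip_width: 0.624
[[ 8.208000e-01 -5.000000e-04  5.713000e-01  5.124903e+02]
 [-5.713000e-01 -2.000000e-04  8.208000e-01 -1.580437e+02]
 [-3.000000e-04 -1.000000e+00 -5.000000e-04  1.998730e+02]
 [ 0.000000e+00  0.000000e+00  0.000000e+00  1.000000e+00]]
[[280.9 296.3]
 [281.  241.1]
 [280.8 344.6]]
[-2.333e+01 -2.000e-02  3.087e+01]
```

View pics/w2.png

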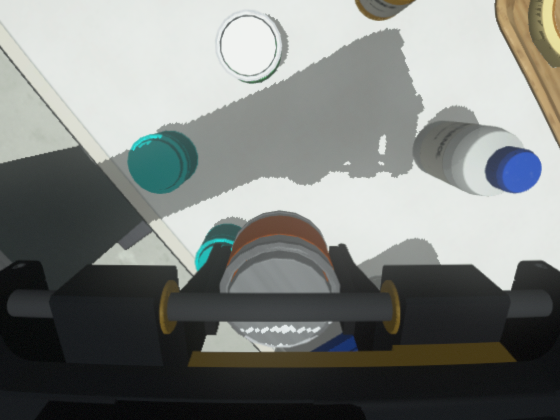

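Tin held level: the rim spans rows ~237–348 and is centred about where the calibration predicts (~row 293), so the in-hand offset is about 0–1 mm. I'll move to ~8 cm short of the nest and refine it with the wrist camera.

```bash
python3 -m pendant '{"xyz":[[-1.5,0,1.5],[-4,0,4],[-6.5,0,6.5],[-9,0,9],[-11.7,0,11.7],[-14.4,0,14.4],[-17,0,17],[-19.5,0,19.3],[-22,0,21.5],[-23.3,0,22.8]],"rot":[[0,0,0],[0,0,0],[0,0,0],[0,0,0],[0,0,0],[0,0,0],[0,0,0],[0,0,0],[0,0,0],[0,0,0]]}'
python3 -m pendant '{"xyz":[[0,0,0],[0,0,0]],"rot":[[0,0,0],[0,0,0]]}'
python3 - <<'E'
from h import *
T=tool();print(T[:3,3].round(1));W=wfc("wrist",T);np.save("T3.npy",T)
im,d=get_image("wrist");cv2.imwrite("pics/w3.png",im);np.save("w3.npy",d)
u,v=proj("wrist",[[497.3,228.6,82]],W)[0];print(u,v)
x0,y0=int(u)-75,int(v)-60
cv2.imwrite("pics/w3c.png",cv2.resize(im[max(y0,0):y0+120,x0:x0+150],None,fx=5,fy=5,interpolation=cv2.INTER_CUBIC));print(x0,y0)
E
```

```text
time_s: 4.75
eef_pos: [449.0, 166.4, 198.8]
tool_rot: [-0.675, 0.211, -0.209, 0.675]
force: [0.5, -0.1, -3.0]
grip_width: 0.625
time_s: 4.92
eef_pos: [450.5, 162.9, 198.9]
tool_rot: [0.675, -0.211, 0.21, -0.675]
force: [-0.2, -0.6, -3.6]
grip_width: 0.63
[450.5 162.9 198.9]
282.0840977796249 109.60916985771253
207 49
```

View pics/w3c.png

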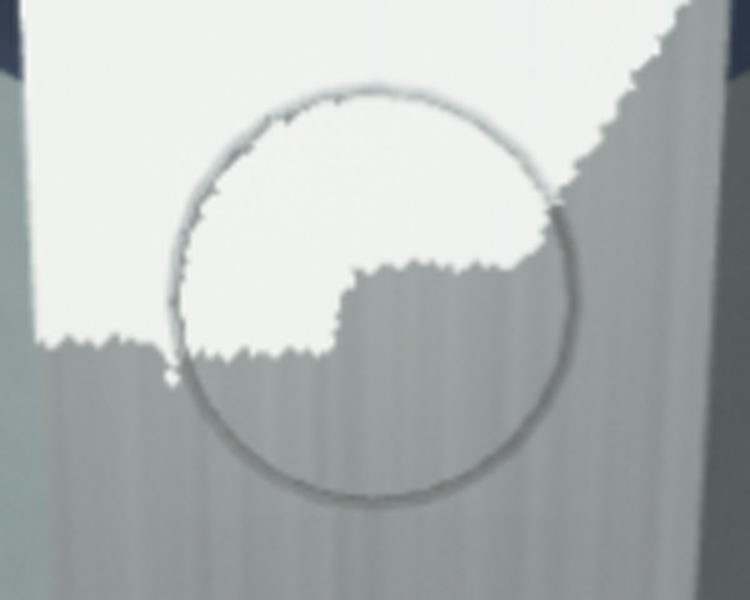

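The nest circle is clear in the wrist view, spanning crop x 168–580 and y 83–508, which puts its centre at about pixel (281.4,107.8).

```bash
python3 - <<'E'
from h import *
T=np.load("T3.npy");W=wfc("wrist",T)
c=lambda x,y:(207+(x-2)/5,49+(y-2)/5)
q=onz("wrist",[c(168,296),c(580,296),c(374,83),c(374,508)],82,W);print(q.round(1),np.linalg.norm(q[0]-q[1]),np.linalg.norm(q[2]-q[3]))
n=np.array([(q[0]+q[1])/2,(q[2]+q[3])/2]).mean(0);print("nest",n)
# plate sides (parallel to press x): crop left edge (22,0)-(46,600), right (735,0)-(693,600)
s=onz("wrist",[c(22,5),c(46,595),c(733,5),c(693,595)],82,W)
for a,b in((0,1),(2,3)): e=s[a]-s[b];print("yaw",np.degrees(np.arctan2(e[1],e[0])))
print("width",np.linalg.norm(s[0]-s[2]), "mid in tool",(T[:3,:3].T@((s.mean(0))-T[:3,3])).round(1))
for g in (n,[497.3,228.6]):
    print((T[:3,:3].T@(np.array([g[0],g[1],108.5])-T[:3,3])/10).round(2))
E
```

```text
[[471.3 248.3  82. ]
 [524.1 211.8  82. ]
 [515.3 255.6  82. ]
 [478.9 202.9  82. ]] 64.17266823288713 64.04237543582867
nest [497.37965765 229.66019607  82.        ]
yaw 54.536792177280766
yaw 54.698238893085865
width 106.08767592195203 mid in tool [  0.8 116.7  79.8]
[0.08 9.02 8.17]
[0.14 9.02 8.08]
```

```bash
python3 -m pendant '{"xyz":[[0.1,0,2],[0.1,0,5],[0.1,0,7.5],[0.1,0,8.15],[0.1,2.5,8.15],[0.1,5,8.15],[0.1,7,8.15],[0.1,7.8,8.15],[0.1,7.8,8.15],[0.1,7.8,8.15]],"rot":[[0,0,0],[0,0,0],[0,0,0],[0,0,0],[0,0,0],[0,0,0],[0,0,0],[0,0,0],[0,0,0],[0,0,0]]}'
python3 - <<'E'
from h import *
T=tool();print(T[:3,3].round(1),sense()["force"].round(1));print((T[:3,:3].T@(np.array([497.4,229.4,108.3])-T[:3,3])/10).round(2))
E
```

```text
time_s: 5.8
eef_pos: [499.5, 227.5, 122.4]
tool_rot: [0.675, -0.212, 0.212, -0.674]
force: [0.1, 0.1, -2.0]
grip_width: 0.628
[499.5 227.5 122.4] [ 0.1  0.1 -2. ]
[-0.28  1.41  0.04]
```

```bash
for i in 1 2 3; do python3 -m pendant '{"xyz":[[0,0,0]],"rot":[[0,0,0]]}' | grep eef; done
```

```text
eef_pos: [500.3, 228.4, 123.7]
eef_pos: [500.3, 228.7, 124.0]
eef_pos: [500.1, 228.7, 123.8]
```

```bash
python3 -m pendant '{"xyz":[[-0.25,0.4,-0.05],[-0.25,0.4,-0.05],[-0.25,0.4,-0.05],[-0.25,0.4,-0.05]],"rot":[[0,0,0],[0,0,0],[0,0,0],[0,0,0]]}'
for i in 1 2; do python3 -m pendant '{"xyz":[[0,0,0]],"rot":[[0,0,0]]}' | grep -E 'eef|force'; done
python3 - <<'E'
from h import *
T=tool();print(T.round(4))
for n in("top","scene","wrist"):
    im,d=get_image(n);cv2.imwrite(f"pics/{n}5.png",im)
t=cv2.imread("pics/top5.png");s=cv2.imread("pics/scene5.png");w=cv2.imread("pics/wrist5.png")
a=cv2.resize(s[215:305,210:310],(400,360),interpolation=cv2.INTER_CUBIC);b=cv2.resize(w[190:370,180:380],(400,360),interpolation=cv2.INTER_CUBIC)
cv2.imwrite("pics/c5.png",np.hstack([a,b]))
E
```

```text
time_s: 6.38
eef_pos: [496.9, 229.5, 118.5]
tool_rot: [0.675, -0.212, 0.212, -0.675]
force: [-0.0, -0.5, -3.1]
grip_width: 0.626
eef_pos: [497.0, 229.5, 118.5]
force: [-0.2, 0.4, -3.4]
eef_pos: [497.0, 229.5, 118.5]
force: [-0.1, 0.7, -2.8]
[[ 8.208000e-01  1.000000e-04  5.712000e-01  4.969986e+02]
 [-5.712000e-01 -1.000000e-04  8.208000e-01  2.295059e+02]
 [ 1.000000e-04 -1.000000e+00 -0.000000e+00  1.185344e+02]
 [ 0.000000e+00  0.000000e+00  0.000000e+00  1.000000e+00]]
```

View pics/c5.png

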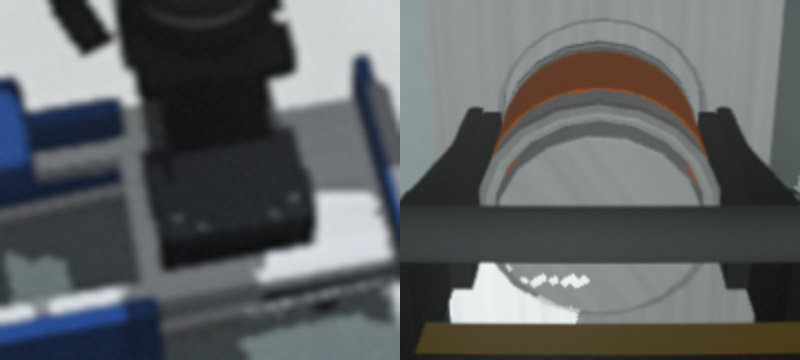

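```bash
python3 - <<'E'
from h import *
T=tool();W=wfc("wrist",T);z=T[:3,2]
c=np.array([497.4,229.4,0]);t=T[:3,3]*[1,1,0]
print("nest far",proj("wrist",[c+31*z+[0,0,82]],W)," obs (281,200)")
for o in(-2,0,2): print(o,"tin base far",proj("wrist",[t+(28+o)*z+[0,0,88]],W)," obs row 211.5; centre x obs 280")
E
```

```text
nest far [[281.25058428 200.37699155]]  obs (281,200)
-2 tin base far [[280.60078948 212.02596351]]  obs row 211.5; centre x obs 280
0 tin base far [[280.60346829 208.70274973]]  obs row 211.5; centre x obs 280
2 tin base far [[280.60614949 205.35704195]]  obs row 211.5; centre x obs 280
```

```bash
python3 -m pendant '{"xyz":[[0,0.2,0.08],[0,0.4,0.08],[0,0.6,0.08],[0,0.8,0.08],[0,0.95,0.08],[0,0.95,0.08],[0,0.95,0.08]],"rot":[[0,0,0],[0,0,0],[0,0,0],[0,0,0],[0,0,0],[0,0,0],[0,0,0]]}'
```

```text
time_s: 7.28
eef_pos: [497.3, 230.2, 108.8]
tool_rot: [0.675, -0.212, 0.212, -0.675]
force: [-0.3, -0.2, -3.4]
grip_width: 0.63
```

```bash
python3 -m pendant '{"xyz":[[0,0.05,0],[0,0.1,0],[0,0.13,0],[0,0.13,0],[0,0.13,0]],"rot":[[0,0,0],[0,0,0],[0,0,0],[0,0,0],[0,0,0]]}'
```

```text
time_s: 7.7
eef_pos: [497.5, 230.2, 107.8]
tool_rot: [0.675, -0.212, 0.212, -0.675]
force: [0.2, -0.0, -3.0]
grip_width: 0.625
```

```bash
python3 -m pendant '{"xyz":[[0,0.05,0],[0,0.1,0],[0,0.13,0],[0,0.13,0],[0,0.13,0]],"rot":[[0,0,0],[0,0,0],[0,0,0],[0,0,0],[0,0,0]]}'
```

```text
time_s: 8.12
eef_pos: [498.0, 231.0, 107.7]
tool_rot: [-0.674, 0.211, -0.212, 0.675]
force: [-1.6, -0.7, 5.3]
grip_width: 0.629
```

Contact at the expected height, so I'll release and withdraw up.

```bash
python3 -m pendant '{"xyz":[[0,0,0],[0,0,0],[0,0,0],[0,0,0],[0,0,0],[0,0,0]],"rot":[[0,0,0],[0,0,0],[0,0,0],[0,0,0],[0,0,0],[0,0,0]]}' 0.6
python3 -m pendant '{"xyz":[[0,-1,0],[0,-3,0],[0,-6,0],[0,-9,0],[0,-10,-4],[0,-10,-8],[0,-10,-10],[0,-10,-10]],"rot":[[0,0,0],[0,0,0],[0,0,0],[0,0,0],[0,0,0],[0,0,0],[0,0,0],[0,0,0]]}' 0.6
python3 - <<'E'
from h import *
T=tool();print(T[:3,3].round(1));W=wfc("wrist",T);np.save("T6.npy",T)
im,d=get_image("wrist");cv2.imwrite("pics/w6.png",im);np.save("w6.npy",d)
u,v=proj("wrist",[[497.4,229.4,82]],W)[0];print(u,v)
E
```

```text
time_s: 8.62
eef_pos: [497.4, 230.1, 106.3]
tool_rot: [0.675, -0.212, 0.212, -0.675]
force: [0.0, 0.4, -0.9]
grip_width: 0.796
time_s: 9.28
eef_pos: [438.8, 144.0, 206.9]
tool_rot: [0.676, -0.213, 0.214, -0.672]
force: [0.8, 0.2, 0.4]
grip_width: 0.802
[438.8 144.  206.9]
278.12210749967244 78.8682172241679
```

View pics/w6.png

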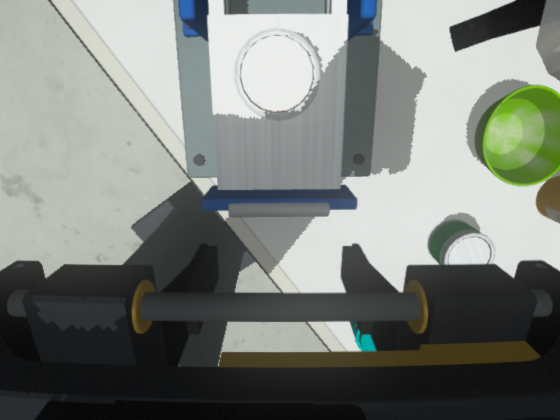

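The tin stands upright in its nest, rim circle centred at about (277,73), lid still proud. Next I'll close the gripper and turn the tool half round, so the wrist camera faces away from the press head before pushing.

```bash
python3 - <<'E'
from h import *
T=np.load("T6.npy");W=wfc("wrist",T);
p=onz("wrist",[(277,72.5)],77+45,W)[0];print("tin rim centre",p.round(1))
print(sense()["joints"].round(2),T.round(3))
E
python3 -m pendant '{"xyz":[[0,0,0],[0,0,0]],"rot":[[0,0.12,0],[0,0.2,0]]}' -1
python3 -c "
from cell import *
print(sense()['joints'].round(2))"
```

```text
tin rim centre [497.6 230.9 122. ]
[ 0.56 -0.04 -0.9   1.91 -0.03  1.25 -0.95] [[ 8.18000e-01  0.00000e+00  5.75000e-01  4.38845e+02]
 [-5.75000e-01 -5.00000e-03  8.18000e-01  1.44003e+02]
 [ 3.00000e-03 -1.00000e+00 -4.00000e-03  2.06859e+02]
 [ 0.00000e+00  0.00000e+00  0.00000e+00  1.00000e+00]]
time_s: 9.5
eef_pos: [440.8, 149.2, 207.2]
tool_rot: [-0.649, 0.279, -0.28, 0.65]
force: [-0.3, 0.4, 0.7]
grip_width: 0.72
[ 0.56 -0.04 -0.91  1.91 -0.03  1.25 -1.15]
```

```bash
R='a'; python3 -m pendant '{"xyz":[[0,0,0],[0,0,0],[0,0,0],[0,0,0],[0,0,0],[0,0,0],[0,0,0],[0,0,0],[0,0,0],[0,0,0]],"rot":[[0,-0.12,0],[0,-0.24,0],[0,-0.36,0],[0,-0.48,0],[0,-0.6,0],[0,-0.72,0],[0,-0.84,0],[0,-0.96,0],[0,-1.08,0],[0,-1.2,0]]}' -1 | grep rot
python3 -m pendant '{"xyz":[[0,0,0],[0,0,0],[0,0,0],[0,0,0],[0,0,0],[0,0,0],[0,0,0],[0,0,0],[0,0,0],[0,0,0]],"rot":[[0,-0.12,0],[0,-0.24,0],[0,-0.36,0],[0,-0.48,0],[0,-0.6,0],[0,-0.72,0],[0,-0.84,0],[0,-0.96,0],[0,-1.08,0],[0,-1.2,0]]}' -1 | grep rot
python3 -m pendant '{"xyz":[[0,0,0],[0,0,0],[0,0,0],[0,0,0],[0,0,0],[0,0,0],[0,0,0],[0,0,0],[0,0,0],[0,0,0]],"rot":[[0,-0.12,0],[0,-0.24,0],[0,-0.36,0],[0,-0.48,0],[0,-0.6,0],[0,-0.72,0],[0,-0.84,0],[0,-0.94,0],[0,-0.94,0],[0,-0.94,0]]}' -1
python3 - <<'E'
from h import *
T=tool();print(T.round(3),sense()["joints"].round(2))
x=np.array([.571,.821,0]);f=np.array([497.4,229.4,0])-106*x
g=f-26*x;print(f,g,np.hypot(*g[:2]))
print((T[:3,:3].T@(np.array([g[0],g[1],104])-T[:3,3])/10).round(2),R.from_matrix(T[:3,:3]).as_rotvec())
E
```

```text
tool_rot: [-0.693, -0.141, 0.14, 0.693]
tool_rot: [0.492, 0.508, -0.507, -0.493]
time_s: 12.0
eef_pos: [440.6, 149.3, 206.7]
tool_rot: [0.213, 0.675, -0.674, -0.213]
force: [0.2, -0.5, 0.4]
grip_width: 0.007
[[-8.19000e-01  0.00000e+00 -5.73000e-01  4.40593e+02]
 [ 5.73000e-01  1.00000e-03 -8.19000e-01  1.49319e+02]
 [ 0.00000e+00 -1.00000e+00 -1.00000e-03  2.06704e+02]
 [ 0.00000e+00  0.00000e+00  0.00000e+00  1.00000e+00]] [ 0.47 -0.03 -0.82  1.91 -0.03  1.25  2.18]
[436.874 142.374   0.   ] [422.028 121.028   0.   ] 439.0391891027497
[-0.11 10.27  3.39] [-0.59020154 -1.87339513  1.87158301]
```

```bash
python3 -m pendant '{"xyz":[[-0.1,0,2],[-0.1,0,3.4],[-0.1,2,3.4],[-0.1,5,3.4],[-0.1,8,3.4],[-0.1,10,3.4],[-0.1,10.3,3.4],[-0.1,10.3,3.4],[-0.1,10.3,3.4]],"rot":[[0,0,0],[0,0,0],[0,0,0],[0,0,0],[0,0,0],[0,0,0],[0,0,0],[0,0,0],[0,0,0]]}' -1
python3 - <<'E'
from h import *
T=tool();P=T[:3,3];f=np.array([436.9,142.4,P[2]]);print((T[:3,:3].T@(f-P)).round(1))
im,d=get_image("scene");cv2.imwrite("pics/s7.png",cv2.resize(im[190:360,140:360],(776,600),interpolation=cv2.INTER_CUBIC))
E
```

```text
time_s: 12.75
eef_pos: [422.5, 120.3, 104.5]
tool_rot: [0.213, 0.675, -0.674, -0.212]
force: [0.8, 0.4, -0.1]
grip_width: 0.006
[  0.8   0.  -26.4]
```

View pics/s7.png

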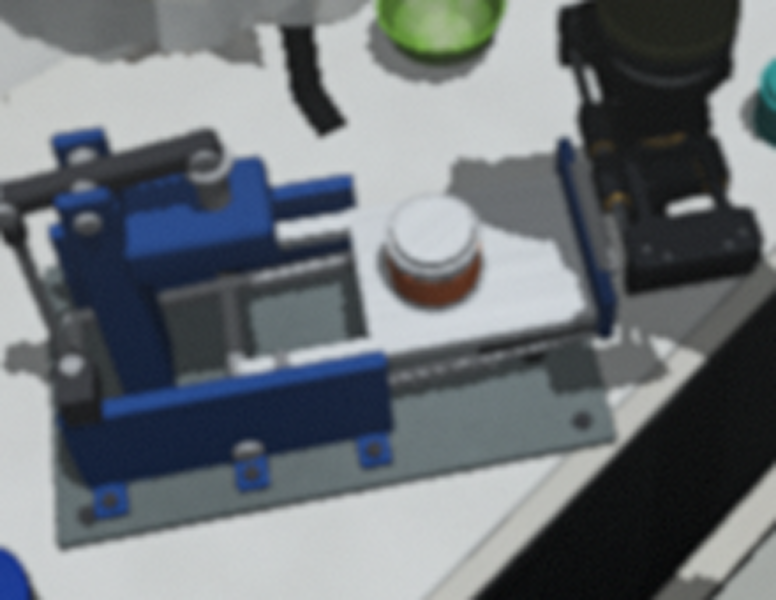

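The tin is upright in the nest, lid proud, and the closed fingers are just behind the lip. I'll push gently along the press's +x (tool −z).

```bash
python3 -m pendant '{"xyz":[[0.08,0,-0.4],[0.08,0,-0.8],[0.08,0,-1.2],[0.08,0,-1.6],[0.08,0,-2.0],[0.08,0,-2.4],[0.08,0,-2.9],[0.08,0,-3.5],[0.08,0,-4.1],[0.08,0,-4.7]],"rot":[[0,0,0],[0,0,0],[0,0,0],[0,0,0],[0,0,0],[0,0,0],[0,0,0],[0,0,0],[0,0,0],[0,0,0]]}' -1
python3 -m pendant '{"xyz":[[0,0,-0.6],[0,0,-1.2],[0,0,-1.8],[0,0,-2.4],[0,0,-3],[0,0,-3.6],[0,0,-4.2],[0,0,-4.8],[0,0,-5.4],[0,0,-6]],"rot":[[0,0,0],[0,0,0],[0,0,0],[0,0,0],[0,0,0],[0,0,0],[0,0,0],[0,0,0],[0,0,0],[0,0,0]]}' -1
```

```text
time_s: 13.63
eef_pos: [448.2, 159.1, 103.3]
tool_rot: [-0.212, -0.674, 0.675, 0.212]
force: [-1.6, -0.4, 0.7]
grip_width: 0.007
time_s: 14.47
eef_pos: [482.5, 208.3, 103.4]
tool_rot: [-0.212, -0.674, 0.675, 0.212]
force: [-0.4, -1.3, 0.1]
grip_width: 0.003
```

```bash
python3 -m pendant '{"xyz":[[0,0,-0.5],[0,0,-1],[0,0,-1.4],[0,0,-1.7],[0,0,-2.0],[0,0,-2.2],[0,0,-2.4],[0,0,-2.4]],"rot":[[0,0,0],[0,0,0],[0,0,0],[0,0,0],[0,0,0],[0,0,0],[0,0,0],[0,0,0]]}' -1
python3 -m pendant '{"xyz":[[0,0,-0.2],[0,0,-0.4],[0,0,-0.6],[0,0,-0.6]],"rot":[[0,0,0],[0,0,0],[0,0,0],[0,0,0]]}' -1
```

```text
time_s: 15.13
eef_pos: [495.6, 227.0, 103.1]
tool_rot: [-0.212, -0.674, 0.675, 0.213]
force: [-0.9, -1.3, -1.8]
grip_width: 0.007
time_s: 15.47
eef_pos: [498.8, 231.5, 103.3]
tool_rot: [-0.212, -0.673, 0.676, 0.213]
force: [-4.6, -4.4, 3.4]
grip_width: 0.006
```

```bash
python3 -m pendant '{"xyz":[[0,0,-0.2],[0,0,-0.4],[0,0,-0.5],[0,0,-0.5]],"rot":[[0,0,0],[0,0,0],[0,0,0],[0,0,0]]}' -1
python3 -m pendant '{"xyz":[[0,0,-0.15],[0,0,-0.3],[0,0,-0.3]],"rot":[[0,0,0],[0,0,0],[0,0,0]]}' -1
```

```text
time_s: 15.8
eef_pos: [499.1, 231.7, 102.9]
tool_rot: [-0.211, -0.67, 0.679, 0.215]
force: [-12.7, -13.3, 12.7]
grip_width: 0.01
time_s: 16.05
eef_pos: [499.2, 231.9, 102.8]
tool_rot: [-0.21, -0.668, 0.681, 0.216]
force: [-17.3, -20.3, 19.0]
grip_width: 0.005
```

```bash
python3 -m pendant '{"xyz":[[0,0,0.5],[0,0,1.5],[0,0,3],[0,0,5],[0,-3,6],[0,-6,6],[0,-9,6],[0,-9,6]],"rot":[[0,0,0],[0,0,0],[0,0,0],[0,0,0],[0,0,0],[0,0,0],[0,0,0],[0,0,0]]}' -1
python3 - <<'E'
from h import *
ims=[]
for n in("scene","top"):
    im,d=get_image(n);cv2.imwrite(f"pics/{n}8.png",im);np.save(f"{n}8.npy",d);ims.append(im)
a=cv2.resize(ims[0][210:350,140:330],(570,420)) ;b=cv2.resize(ims[1][140:300,90:280],(0,0),fx=2.6,fy=2.6)
cv2.imwrite("pics/c8.png",np.vstack([cv2.resize(ims[0][205:350,140:340],(400,290),interpolation=cv2.INTER_CUBIC),cv2.resize(ims[1][180:300,110:276],(400,290),interpolation=cv2.INTER_CUBIC)]).copy())
E
```

```text
time_s: 16.72
eef_pos: [473.4, 192.1, 199.6]
tool_rot: [0.216, 0.677, -0.672, -0.208]
force: [1.4, -0.5, 0.8]
grip_width: 0.005
```

View pics/c8.png

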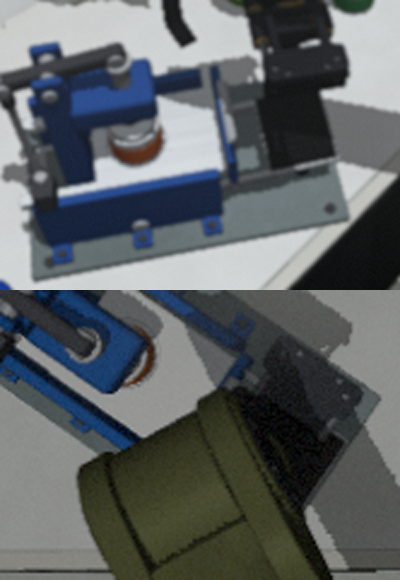

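```bash
python3 - <<'E'
from h import *
W=wfc("scene");x=np.array([.571,.821,0]);y=np.array([-.821,.571,0]);o=np.array([497.4,229.4,0])
for f in("scene0","scene8"):
    im=cv2.imread(f"pics/{f}.png");d=np.load(f"{f}.npy");h=cv2.cvtColor(im,cv2.COLOR_BGR2HSV)
    m=cv2.inRange(h,(105,120,40),(125,255,255))
    v,u=np.nonzero(m[200:340,140:340]);v+=200;u+=140
    oo,dd=ray("scene",np.c_[u,v],W);p=oo+dd*d[v,u][:,None]
    l=np.c_[(p-o)@x,(p-o)@y,p[:,2]]
    k=(l[:,2]>100)&(l[:,2]<116)&(abs(l[:,1])<58)&(l[:,0]>-125)&(l[:,0]<55)
    q=l[k];print(f,k.sum(),np.percentile(q[:,0],[5,25,50,75,95]).round(1), "z",np.median(q[:,2]).round(1))
E
```

```text
scene0 86 [-97.2 -94.1 -92.  -91.4 -91.1] z 108.2
scene8 58 [22.4 24.2 26.5 27.9 28.7] z 108.6
```

```bash
python3 - <<'E'
from h import *
x=np.array([.571,.821,0]);y=np.array([-.821,.571,0]);o=np.array([497.4,229.4,0])
for n in("scene","top"):
    W=wfc(n);im=cv2.imread(f"pics/{n}8.png");d=np.load(f"{n}8.npy")
    v,u=[a.ravel() for a in np.mgrid[150:400,100:400]]
    oo,dd=ray(n,np.c_[u,v],W);p=oo+dd*d[v,u][:,None];l=np.c_[(p-o)@x,(p-o)@y,p[:,2]]
    k=(l[:,2]>42)&(l[:,2]<66)&(abs(l[:,1])<80)&(l[:,0]>-150)&(l[:,0]<10)
    q=l[k];print(n,k.sum());
    if k.sum(): print(np.percentile(q,[2,25,50,75,98],axis=0).round(1).T, im[v[k],u[k]].mean(0))
    if k.sum():
        A=np.c_[q[:,0],np.ones(len(q))];print("z=a*x+b",np.linalg.lstsq(A,q[:,2],rcond=None)[0])
T=tool();print(T.round(3))
E
```

```text
scene 1369
[[-92.  -72.2 -51.8 -31.5  -0. ]
 [-43.5 -16.6   8.6  33.6  49.8]
 [ 44.   50.6  53.2  55.2  58.3]] [40.22425128 39.28268809 37.81811541]
z=a*x+b [-0.09576485 47.72002496]
top 217
[[-91.7 -88.6 -84.9 -81.  -74.3]
 [-48.3 -36.1 -19.5   0.   20.3]
 [ 49.9  54.3  56.6  58.6  61.5]] [25.00460829 25.17050691 25.0921659 ]
z=a*x+b [2.87213091e-03 5.66849695e+01]
[[-8.20000e-01  5.00000e-03 -5.72000e-01  4.71014e+02]
 [ 5.72000e-01  1.00000e-03 -8.20000e-01  1.90732e+02]
 [-3.00000e-03 -1.00000e+00 -4.00000e-03  1.94989e+02]
 [ 0.00000e+00  0.00000e+00  0.00000e+00  1.00000e+00]]
```

```bash
python3 -m pendant '{"xyz":[[0,1,1.3],[0,4,1.3],[0,7,1.3],[0,9.5,1.3],[0,11,1.3],[0,11,1.3],[0,11,1.3]],"rot":[[0,0,0],[0,0,0],[0,0,0],[0,0,0],[0,0,0],[0,0,0],[0,0,0]]}' -1
python3 -m pendant '{"xyz":[[0,0.3,0],[0,0.7,0],[0,1.0,0],[0,1.3,0],[0,1.6,0],[0,1.6,0]],"rot":[[0,0,0],[0,0,0],[0,0,0],[0,0,0],[0,0,0],[0,0,0]]}' -1
python3 -c "
from h import *
T=tool();p=T[:3,3]-[497.4,229.4,0];print(p@[.571,.821,0],p@[-.821,.571,0])"
```

```text
time_s: 17.4
eef_pos: [461.0, 179.4, 82.1]
tool_rot: [-0.211, -0.674, 0.675, 0.213]
force: [0.9, -0.9, 0.3]
grip_width: 0.004
time_s: 17.9
eef_pos: [462.6, 178.8, 67.8]
tool_rot: [-0.213, -0.674, 0.675, 0.212]
force: [-2.0, -1.4, 5.4]
grip_width: 0.007
-61.38105550517749 -0.3443022348319913
```

```bash
python3 -m pendant '{"xyz":[[0,0.3,0],[0,0.6,0],[0,0.9,0],[0,1.2,0],[0,1.4,0],[0,1.4,0]],"rot":[[0,0,0],[0,0,0],[0,0,0],[0,0,0],[0,0,0],[0,0,0]]}' -1
python3 -m pendant '{"xyz":[[0,0.2,0],[0,0.4,0],[0,0.6,0],[0,0.8,0],[0,0.8,0]],"rot":[[0,0,0],[0,0,0],[0,0,0],[0,0,0],[0,0,0]]}' -1
```

```text
time_s: 18.4
eef_pos: [462.2, 178.1, 53.8]
tool_rot: [-0.212, -0.674, 0.675, 0.212]
force: [-2.7, -2.7, 7.8]
grip_width: 0.003
time_s: 18.82
eef_pos: [462.3, 178.1, 46.5]
tool_rot: [-0.213, -0.673, 0.675, 0.212]
force: [-4.5, -3.4, 12.8]
grip_width: 0.005
```

```bash
for i in 1 2; do python3 -m pendant '{"xyz":[[0,0.15,0],[0,0.3,0],[0,0.3,0]],"rot":[[0,0,0],[0,0,0],[0,0,0]]}' -1 | grep -E "eef|force"; done
```

```text
eef_pos: [462.3, 178.1, 45.0]
force: [-9.7, -6.3, 25.8]
eef_pos: [462.4, 178.2, 44.5]
force: [-18.0, -8.9, 50.3]
```

Hard stop reached: 50 N at TCP z 44.5, which matches the pad at 28 mm minus tilt. I'll release and rise clear.

```bash
python3 -m pendant '{"xyz":[[0,-0.3,0],[0,-0.3,0],[0,-1,0],[0,-2,0],[0,-3,0],[0,-5,0],[0,-8,0.5],[0,-11,1],[0,-15,1],[0,-19,1]],"rot":[[0,0,0],[0,0,0],[0,0,0],[0,0,0],[0,0,0],[0,0,0],[0,0,0],[0,0,0],[0,0,0],[0,0,0]]}' -1
python3 -m pendant '{"xyz":[[3,0,0],[6,0,0],[9,0,0],[12,0,0],[15,0,0],[17,0,0],[18,0,0],[18,0,0]],"rot":[[0,0,0],[0,0,0],[0,0,0],[0,0,0],[0,0,0],[0,0,0],[0,0,0],[0,0,0]]}' -1
```

```text
time_s: 20.15
eef_pos: [455.7, 170.7, 230.7]
tool_rot: [-0.212, -0.674, 0.675, 0.212]
force: [1.5, -0.1, 0.2]
grip_width: 0.004
time_s: 20.82
eef_pos: [307.6, 275.2, 229.6]
tool_rot: [-0.212, -0.675, 0.675, 0.21]
force: [-0.0, -0.1, 0.0]
grip_width: 0.002
```

```bash
python3 - <<'E'
from h import *
x=np.array([.571,.821,0]);y=np.array([-.821,.571,0]);o=np.array([497.4,229.4,0])
n="scene";W=wfc(n);im,d=get_image(n);cv2.imwrite("pics/s9.png",im)
old=cv2.imread("pics/scene8.png")
v,u=[a.ravel() for a in np.mgrid[200:350,140:340]]
oo,dd=ray(n,np.c_[u,v],W);p=oo+dd*d[v,u][:,None];l=np.c_[(p-o)@x,(p-o)@y,p[:,2]]
m=cv2.inRange(cv2.cvtColor(im,cv2.COLOR_BGR2HSV),(105,120,40),(125,255,255))[v,u]>0
k=m&(l[:,2]>100)&(l[:,2]<116)&(abs(l[:,1])<58)&(l[:,0]>-125)&(l[:,0]<55)
print("panel",k.sum(),np.percentile(l[k,0],[5,25,50,75,95]).round(1))
k=(l[:,0]>-95)&(l[:,0]<-15)&(abs(l[:,1])<40);k&=(l[:,2]>15)&(l[:,2]<75)
print("pad",k.sum(),np.percentile(l[k,2],[10,50,90]),np.polyfit(l[k,0],l[k,2],1))
cv2.imwrite("pics/c9.png",np.hstack([cv2.resize(i[235:305,165:235],(400,400),interpolation=cv2.INTER_CUBIC) for i in(old,im)]))
E
```

```text
panel 58 [22.1 24.1 26.3 28.1 28.7]
pad 798 [49.24175345 52.84609589 56.01504378] [-0.08550984 48.52227848]
```

View pics/c9.png

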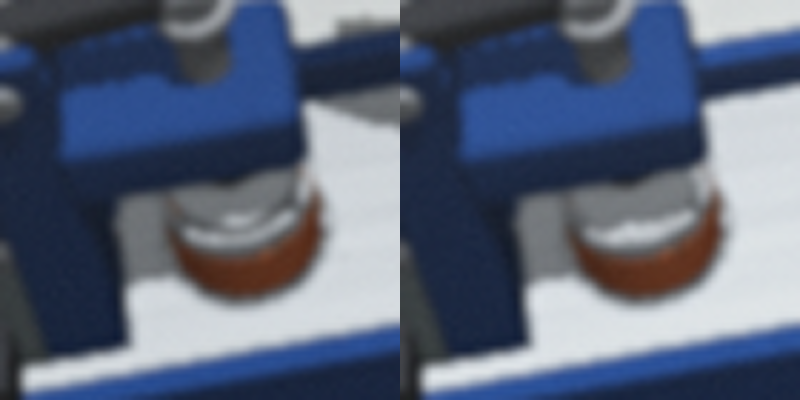

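The before/after crop shows the lid's proud double edge (left, around (240,225)) gone after pressing (right, around (645,230)). The tin is upright and unmoved, the drawer is home and the pedal plane is back at its rest height.

```bash
python3 -c "
from cell import *
print(sense()['force']);print(hand_in())"
```

```text
[ 0.10125195 -0.25538745 -0.49057916]
the job is handed in; nothing more can be done
None
```

I set the orange tin in the nest of the open drawer, pushed the drawer home, pressed the pedal down to its stop and let it up again. I then moved the arm clear and handed the job in at about 21 s; no verdict was reported.

**What the last checks showed**
- **Tin and lid:** the tin is upright under the ram. In the last scene picture its lid no longer stands proud. I judged this by eye from a before/after crop and did not measure how deep it went in.
- **Drawer:** the panel sits at the same place as just after the push. It travelled about 119 mm, and my independent estimate to the home position was 121 mm, so they agree to within about 2 mm. I felt a hard stop at about 27 N there. I did not see the catch click over, because the force was read only at the end of each move.
- **Pedal:** it met a hard stop at about 50 N with the fingertips at about 26 mm, against the 28 mm given for the pad when it is down on its stop. Afterwards its measured plane was back at the rest height. The camera gives about 53 mm at the pad centre both before and after, about 3 mm below the stated 56 mm.
- **Arm:** it is touching nothing, with the force reading near zero.
- **Green tin and bottles:** the moves stayed clear of them, but I did not re-measure their positions.

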